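# Push a prototype board out over the flux-pot end of the ledge

## Task

The loose brown board is to be fluxed along one short edge, from above and below: push it back with the fingertips so that it lies square against the rail of the metal ledge, and along the ledge until about a third of its length (about 4 cm) sticks out past the end at which the black flux pot stands. Only push it, do not lift it; leave it lying there flat and still, and do not disturb the flux pot, the screw dish, the tape roll or the brush.

Things in the scene. Friction and masses are not known exactly. Their poses are not given: they have to be found in the camera images.
- ledge: Fixed dark steel ledge on the bench, 110 mm deep (x), 200 mm long (y), flat top at 40 mm. A bright metal rail along its whole far (+x) edge rises 14 mm above the top, inner face at x = +47 mm. Front edge (x = -55 mm) and ends (y = +-100 mm) are open, without a lip. Origin: centre of the underside, at bench height; x points away from the robot to the rail, y along the ledge to its left end; yaw within 0.3 rad.
- board: Loose brown phenolic board, 68 (x) x 115 (y) x 8 mm, a black part 4 mm high on top, about 90 g, lying flat on the ledge, its length (y) within 0.2 rad of the ledge's. Origin: centre of its underside. In the ledge's frame: square against the rail = origin at x = +13 mm, axes parallel; a third sticking out past an end = origin at y = +80 mm (left end) or -80 mm (right end).
- flux_pot: Small round black open pot of dark red flux, 68 mm across, 24 mm high, standing on the bench in front of the ledge, near one of its two ends (which end varies). Origin: centre of its underside.
- screw_dish: Shallow round pale dish of screws, 66 mm across, 14 mm high, on the bench in front of the ledge near the other end. Not to be disturbed. Origin: centre of its underside.
- kapton_roll: Ring of amber tape, 60 mm across, 12 mm high, lying flat on the bench beyond the rail. Not to be disturbed. Origin: centre of its underside.
- esd_brush: Black flat brush, 138 mm long (y), 26 mm wide, 10 mm high, lying roughly along world x on the bench to the right of the ledge. Not to be disturbed. Origin: centre of its underside.
Things that resemble listed ones, but are neither listed nor needed, are in the scene too. Of the things shaped like the board, the brown one is meant.

How it is judged (in metres and radians):
At the end, for the whole second after the job is handed in: The board lies flat and still on the ledge, its long edge within 6 mm of the rail and parallel to it within 0.08 rad, and sticks out 25 to 51 mm past the end of the ledge at which the flux pot stands (((y of flux_pot in the frame of ledge above 0 m and y of board in the frame of ledge between 0.0675 and 0.0935 m) or (y of flux_pot in the frame of ledge below 0 m and y of board in the frame of ledge between -0.0935 and -0.0675 m)) and x of board in the frame of ledge between 0.007 and 0.018 m and angle between the y axis of board and the y axis of ledge, either way round below 0.08 rad and angle between board's own z axis and vertical below 0.06 rad and z of board in the frame of ledge between 0.036 and 0.044 m and linear speed of board below 0.01 m/s); the robot touches nothing.
It fails at once if the board is lifted off the ledge (its middle more than 12 mm) (height (world z) of board above 0.052 m).
It fails at once if the board falls off the ledge (height (world z) of board below 0.025 m).
It fails at once if the board is tipped by more than 0.3 rad (angle between board's own z axis and vertical above 0.3 rad).
It fails at once if the flux pot, screw dish, tape roll or brush is moved by more than 15 mm (distance of any of flux_pot, screw_dish, kapton_roll, esd_brush from where it was at the start of the episode above 0.015 m).
It also fails if it takes over 56 s, if anything falls off the work surface, if the arm or the gripper's body presses on something with over 40 N, if the wrist force passes 120 N, or if a joint passes its speed limit or range.

## Robot

A 6-joint arm with a two-finger parallel gripper is mounted at the origin on a cart in front of the work surface, level with it; the furniture and walls round the work are solid. World frame = base frame: x ahead of the robot, y to its left, z up, the work surface at z = 0. Lengths are in mm, angles in rad, forces in N, time in s.
With the tool pointing down it reaches from about 350 to 775 mm from the base axis. Payload 7.3 kg.
Tool frame: the origin (TCP) lies at the very end of the fingers, on their centre line; the grasp point (between the pads) lies robot.grip_point_offset behind it (robot.grip_point_offset is the distance from the TCP to the grasp point, in mm); z points along the fingers, y is the line along which they close (so a half turn about z gives the same grasp; the last joint's range is limited). The gripper opens to 92 mm and grips with 3 to 60 N. Pads are 19 mm wide; open, the fingers measure 130 mm over their backs; the gripper's body (75 mm by 190 mm) begins 47 mm behind the grasp point.
Start: joints at [-0.146, 0.342, 1.524, -0, 1.275, -0.146], TCP at [525.019, 0.019, 226.741] pointing down, gripper open.
Joint ranges: [-2.53, 2.53], [-0.77, 2.02], [0.04, 2.7], [-1, 4.14], [0.28, 2.66], [-3.11, 3.11]. Speed limits (rad/s): [2.57, 2.57, 3.14, 3.14, 3.14, 3.14].

## Interface

Orientations are given as a rotation vector (axis times angle).
In Python, from bench import robot gives the robot as it stands. The module is installed in compiled form; this text tells all that it offers.
- The arm moves only by the tool arm_command, never from a script. Its argument "plan" is a list of rows, each an object of numbers: "x", "y", "z": the shift along the tool's x, y, z in mm; "roll": the turn about the tool's z in rad. A call has 1 to 20 rows; each row shifts and turns the commanded pose from where the row before left it, along the tool's axes as they then stand; what a row does not reach is not made up. A row lasts 1/10 s, in which the tool goes at most 50 mm and 8.59 degrees, less where a joint would pass 70% of its speed; a pose out of reach is approached as far as the arm can. A call with a gripper value outside its range is refused whole. "grip" is the opening, from 0 (shut) to 1 (fully open), set as the call begins (left out, the last holds). The fingers move at their own pace and stop on an object; "grip_force" is the grip in N (left out, the last holds). Time passes only in rows, so rows that do not move let the fingers close. It gives the time, the measured TCP pose, the force, the opening and the grip force at its end, in the units of the state.
- robot.sense(): the state, without advancing time (a new reading comes with each control period).
- robot.read_camera(name): name is "scene" or "side" or "wrist"; returns (picture, depth): 384x512x3 uint8, blue, green, red; 384x512 float32, mm along the optical axis (not along the pixel's ray), 0 where there is no reading.
- robot.camera_info(name): a dict with "intrinsics" (3x3 intrinsics, pixels), "D" ([k1, k2, p1, p2, k3] as OpenCV has them; the pictures are not rectified), "world_from_camera" (4x4, takes a point from camera to world coordinates); the wrist camera has in their place "hand_eye" (4x4, takes a point from camera to tool coordinates, whose origin is the TCP and whose axes are the flange's). Camera axes: x right, y down, z forward; pixel columns grow to the right and rows downward; lengths in mm; the calibration is good to about 2 mm. A picture is of the moment at which its call begins: read the wrist's pose just before it. camera_info takes no time and is no camera call.
- robot.finish_job(): hands the job in; it is judged then, once.
Trained networks look in the newest picture that a camera, given by its name, has taken for a name from the list of things; names that differ only in an ending like _2 or _b are one class to them, and where a whole thing is asked for, a point or a joint stands for the part that bears it (a point fixed in the world has none). Each returns a list of dicts, best first, with "confidence" (0 to 1); they miss things now and then, are a little off and sometimes report something else, mostly with a low value. They report only what shows in the picture. A call takes as long as a camera call. They do not tell look-alikes from the thing itself.
- robot.regions_of(camera, query): "pixels" (384x512 bool, what is visible of it) and "extent" ([left, top, width, height] in pixels, round what is visible of it).
The state is a dict: "time": time; "qpos": joint angles; "qd": joint speeds; "tau": joint torques, N m; "ee_pos": TCP position; "tcp_rot": TCP orientation; "ft_force": force on the tool from outside, world axes, zero at the start; "wrist_torque": the same for the moment, N m; "opening": finger opening in mm; "grasp_force": force on a finger pad.
Only numpy, scipy, OpenCV 4.12 (cv2) and the standard library are available. Lean on these libraries where they do the work, as an engineer would, in place of code of your own. Each camera call takes 0.05 s, during which the arm holds its last target. There are 200 camera calls.

## Working session

There is one attempt and no reset: what is moved stays moved. The work goes in short steps, Python scripts to look and compute and a tool call to move; the robot and the scene stay as the last step left them, time stands still between calls to the robot, and variables do not carry over. Pictures are saved under pics/ and viewed, at most 10 in all, crops included, and the job is handed in when it is done.

Besides the shell and the picture viewer there is one more tool, called after ">>>" by a JSON object that holds its "method" and its "body", one argument or row to a line. arm_command: Moves the arm, as the interface text tells. Its arguments: {"type":"object","properties":{"plan":{"type":"array"},"grip":{"type":"number"},"grip_force":{"type":"number"}},"required":["plan"]}

```bash
mkdir -p pics; cat > h.py <<'E'
import numpy as np, cv2
from bench import robot
from scipy.spatial.transform import Rotation as R
def cloud(name, depth, st=None):
    ci=robot.camera_info(name); K=np.array(ci["intrinsics"]);D=np.array(ci["D"])
    h,w=depth.shape; u,v=np.meshgrid(np.arange(w),np.arange(h))
    p=cv2.undistortPoints(np.stack([u,v],-1).reshape(-1,1,2).astype(np.float64),K,D).reshape(h,w,2)
    P=np.dstack([p*depth[...,None],depth])
    if name=="wrist":
        T=np.eye(4);T[:3,:3]=R.from_rotvec(st["tcp_rot"]).as_matrix();T[:3,3]=st["ee_pos"];T=T@np.array(ci["hand_eye"])
    else: T=np.array(ci["world_from_camera"])
    W=P@T[:3,:3].T+T[:3,3]; W[depth<=0]=np.nan
    return W
def look(name):
    st=robot.sense(); im,d=robot.read_camera(name); return im,cloud(name,d,st)
E
python3 - <<'E'
from h import *
a=[]
for n in ["scene","side"]:
    im,W=look(n); np.savez(f"{n}.npz",im=im,W=W); a.append(im)
    for q in ["ledge","board","flux_pot","screw_dish","kapton_roll","esd_brush"]:
        for r in robot.regions_of(n,q):
            m=r["pixels"]; p=W[m]; 
            print(n,q,round(r["confidence"],2),r["extent"],np.nanmedian(p,0).round(),im[m].mean(0).round())
cv2.imwrite("pics/a.png",a[0]);cv2.imwrite("pics/b.png",a[1])
print(robot.sense(),robot.grip_point_offset)
E
```

```text
scene ledge 0.98 [190.4, 200.8, 91.4, 58.0] [522. 291.  40.] [69. 69. 71.]
scene board 0.86 [241.2, 162.7, 33.2, 20.9] [787. -51.   8.] [175. 187. 192.]
scene board 0.65 [211.0, 209.1, 48.5, 30.2] [520. 268.  48.] [ 52.  87. 120.]
scene flux_pot 0.71 [313.3, 214.7, 41.5, 13.8] [398.  33.   8.] [44. 49. 52.]
scene flux_pot 0.65 [273.4, 224.7, 26.0, 18.2] [427. 172.  19.] [29. 32. 44.]
scene flux_pot 0.4 [229.3, 254.3, 28.9, 14.9] [420. 319.   6.] [130. 139. 145.]
scene screw_dish 0.91 [229.5, 253.6, 31.7, 18.0] [422. 319.   7.] [131. 140. 146.]
scene kapton_roll 0.52 [230.1, 252.7, 28.4, 17.9] [421. 320.   7.] [128. 138. 143.]
scene esd_brush 0.6 [312.2, 214.3, 43.4, 15.9] [397.  28.   9.] [39. 44. 46.]
side ledge 0.63 [232.4, 205.0, 72.1, 75.9] [532. 321.  40.] [63. 61. 62.]
side board 0.56 [249.0, 219.1, 45.4, 37.0] [526. 273.  48.] [ 41.  77. 111.]
side board 0.56 [194.1, 160.7, 36.1, 20.0] [795. -49.   8.] [155. 164. 170.]
side flux_pot 0.94 [306.9, 219.8, 32.4, 25.1] [438. 177.  19.] [32. 34. 48.]
side screw_dish 0.63 [300.1, 263.7, 37.7, 28.0] [419. 316.   6.] [121. 129. 135.]
s
[... 212 characters left out ...]
.  19.] [30. 32. 47.]
{'time': 0.7, 'qpos': array([-1.46013479e-01,  3.41958906e-01,  1.52407642e+00,  1.27358889e-06,
        1.27539112e+00, -1.46028837e-01]), 'qd': array([-0.00023923, -0.00048624,  0.00067932,  0.00061532, -0.00105464,
        0.00162227]), 'tau': array([ 6.93753809e-04, -4.31022835e+01, -2.44442815e+01,  7.16946926e-02,
        4.81120229e-02,  6.31902935e-05]), 'ee_pos': array([5.25032675e+02, 1.07688553e-02, 2.26770099e+02]), 'tcp_rot': array([2.22133102e+00, 2.22136431e+00, 1.57316508e-04]), 'ft_force': array([-0.14136396,  0.19236791, -0.12799385]), 'wrist_torque': array([-0.0246994 ,  0.01610787,  0.02136998]), 'grasp_force': 0.0, 'opening': 91.41107937156303} 18.8
```

View pics/a.png

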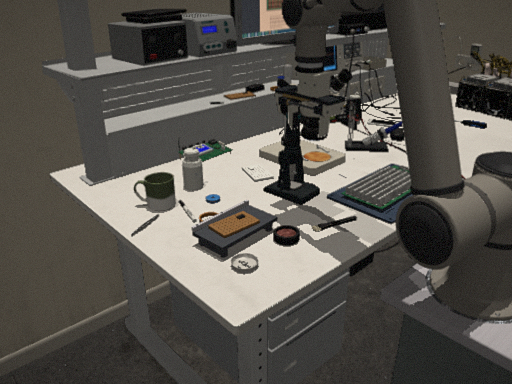

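View pics/b.png

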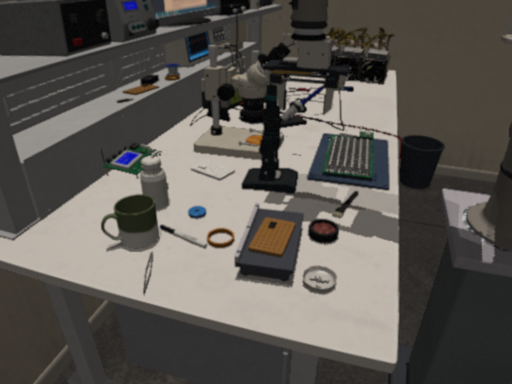

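Brown board on the ledge: scene (235,224), side (273,236). Lookalikes are the pale card at scene (258,172) and the brown piece on the shelf at scene (240,96). The flux pot, scene (286,235), stands at the right end and the screw dish, scene (244,263), at the left. The stand with the black base, scene (292,190), is an obstacle, so I'll measure it too.

```bash
python3 - <<'E'
from h import *
for n in ["scene","side"]:
    z=np.load(n+".npz");W=z["W"];im=z["im"].astype(int)
    def sel(x0,x1,y0,y1,z0,z1): return (W[...,0]>x0)&(W[...,0]<x1)&(W[...,1]>y0)&(W[...,1]<y1)&(W[...,2]>z0)&(W[...,2]<z1)
    for nm,b in dict(top=(430,620,150,400,36,43),rail=(430,640,150,400,50.5,57),board=(430,620,150,400,45,50)).items():
        m=sel(*b); P=W[m]
        if nm=="board": m2=m&(im[...,2]-im[...,0]>25); P=W[m2]
        r=cv2.minAreaRect(P[:,:2].astype(np.float32)); print(n,nm,len(P),np.array(r[0]).round(),np.array(r[1]).round(),round(r[2],1),np.median(P[:,2]).round(1))
    # obstacles: occupancy by height near the path
    for lo,hi in [(15,70),(70,150),(150,260),(260,500)]:
        P=W[sel(350,800,60,420,lo,hi)]
        H,_,_=np.histogram2d(P[:,0],P[:,1],bins=[np.arange(350,801,50),np.arange(60,421,40)]);print(lo,hi);print(H.astype(int))
E
```

```text
scene top 1047 [525. 256.] [110. 203.] 5.5 40.3
scene rail 229 [536. 258.] [ 97. 200.] 4.1 53.6
scene board 574 [525. 262.] [119.  73.] 89.5 48.3
15 70
[[  0   0   2   0   0   1   4   1   0]
 [  0  14 163  94   0   6   3   6   0]
 [  0   1 140 127 151 180 204  88   0]
 [  0   0  85 103 154 154 207 131   0]
 [  0   0  77 130 118 116 140 103   0]
 [  0   0   0   0   0   0   0   0   0]
 [  0   0   0   0   0   0   0   0   0]
 [  0   0   0   0   0   0   0   0   0]
 [  0   0   0   0   0 112 260   2   0]]
70 150
[[  0   0   0   0   0   0   0   0   0]
 [  0   0   0   0   0   0   0   0   0]
 [  0   0   0   0   0   0   0   0   0]
 [  0   0   0   0   0   0   0   0   0]
 [  0   0   0   0   0   0   0   0   0]
 [  0   0   0   0   0   0   0   0   0]
 [  0   0   0   0   0   0   0   0   0]
 [  0   0   0   0   0   0   0   0   0]
 [  0   0   0   0   0  51 105   1   0]]
150 260
[[0 0 0 0 0 0 0 0 0]
 [0 0 0 0 0 0 0 0 0]
 [0 0 0 0 0 0 0 0 0]
 [0 0 0 0 0 0 0 0 0]
 [0 0 0 0 0 0 0 0 0]
 [0 0 0 0 0 0 0 0 0]
 [0 0 0 0 0 0 0 0 0]
 [0 0 0 0 0 0 0 0 0]
 [0 0 0 0 0 0 0 0 0]]
260 500
[[0 0 0 0 0 0 0 0 0]
 [0 0 0 0 
[... 715 characters left out ...]
0   0   0   0   0   0   0   0]
 [  0   0   0   0   0   0   0   0   0]
 [  0   0   0   0   0   0   0   0   0]
 [  0   0   0   0   0   0   0   0   0]
 [  0   0   0   0   0   0   0   0   0]
 [  0   0   0   0   0   0   0   0   0]
 [  0   0   0   0   0   0   0   0   0]
 [  0   0   0   0   0  46 149   0   0]]
150 260
[[0 0 0 0 0 0 0 0 0]
 [0 0 0 0 0 0 0 0 0]
 [0 0 0 0 0 0 0 0 0]
 [0 0 0 0 0 0 0 0 0]
 [0 0 0 0 0 0 0 0 0]
 [0 0 0 0 0 0 0 0 0]
 [0 0 0 0 0 0 0 0 0]
 [0 0 0 0 0 0 0 0 0]
 [0 0 0 0 0 0 0 0 0]]
260 500
[[0 0 0 0 0 0 0 0 0]
 [0 0 0 0 0 0 0 0 0]
 [0 0 0 0 0 0 0 0 0]
 [0 0 0 0 0 0 0 0 0]
 [0 0 0 0 0 0 0 0 0]
 [0 0 0 0 0 0 0 0 0]
 [0 0 0 0 0 0 0 0 0]
 [0 0 0 0 0 0 0 0 0]
 [0 0 0 0 0 0 0 0 0]]
```

>>> {"method": "arm_command", "body": {
  "plan": [
    {"x":30,"z":-15},
    {"x":40,"z":-15},
    {"x":40,"z":-15},
    {"x":40,"z":-15},
    {"x":40},
    {"x":40},
    {"x":25,"roll":-0.045},
    {"roll":-0.05},
    {},
    {}
  ],
  "grip": 0.33
}}

```text
invalid input at $.plan[0]: expected keys x, y, z, roll
```

```bash
cat >> h.py <<'E'
def fit(P):
    r=cv2.minAreaRect(P[:,:2].astype(np.float32)); b=cv2.boxPoints(r); return r,b
def scan(name,tag):
    im,W=look(name); np.savez(f"{tag}.npz",im=im,W=W); cv2.imwrite(f"pics/{tag}.png",im); I=im.astype(int)
    box=(W[...,0]>400)&(W[...,0]<640)&(W[...,1]>110)&(W[...,1]<400)
    for nm,(a,b) in dict(top=(36,44),rail=(51,57.5),board=(45,50)).items():
        m=box&(W[...,2]>a)&(W[...,2]<b)
        if nm=="board": m&=(I[...,2]-I[...,0]>25)
        if nm=="rail": m&=(I[...,2]-I[...,0]<15)
        m=cv2.morphologyEx(m.astype(np.uint8),cv2.MORPH_OPEN,np.ones((3,3)))>0
        P=W[m]
        if len(P)<20: print(name,nm,len(P)); continue
        r,b4=fit(P); print(name,nm,len(P),np.array(r[0]).round(1),np.array(r[1]).round(1),round(r[2],2),np.median(P[:,2]).round(1),b4.round().tolist())
E
python3 - <<'E'
from h import *
s=robot.sense();print(s["time"],s["ee_pos"],s["tcp_rot"],s["opening"])
scan("wrist","w1"); print(robot.camera_info("wrist")["hand_eye"])
E
```

```text
0.7 [5.25032675e+02 1.07688553e-02 2.26770099e+02] [2.22133102e+00 2.22136431e+00 1.57316508e-04] 91.41107937156303
wrist top 3890 [532.6 177.9] [103.   47.2] 5.12 40.3 [[479.0, 197.0], [483.0, 150.0], [586.0, 159.0], [582.0, 206.0]]
wrist rail 234 [587.6 175.5] [ 7.9 32.8] 6.09 54.4 [[582.0, 191.0], [585.0, 159.0], [593.0, 160.0], [590.0, 192.0]]
wrist board 0
[[ 2.39442986e-04 -9.57133417e-01 -2.89647310e-01  7.86594865e+01]
 [ 9.99999964e-01  2.65069830e-04 -4.92468394e-05 -3.17944192e-01]
 [ 1.23912559e-04 -2.89647288e-01  9.57133446e-01 -1.58261558e+02]
 [ 0.00000000e+00  0.00000000e+00  0.00000000e+00  1.00000000e+00]]
```

View pics/w1.png

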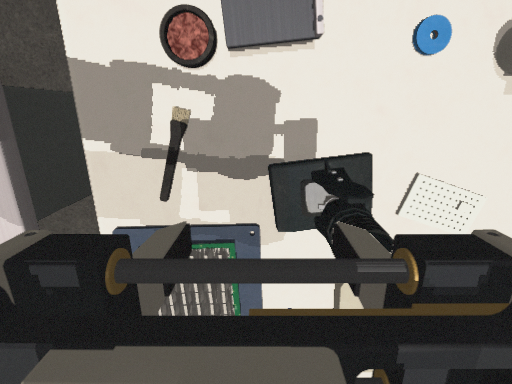

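Wrist view: flux pot (188,36), the ledge's right end (270,25), brush (175,150), stand (325,195). Every row needs all four keys, so I'll resend the move.

>>> {"method": "arm_command", "body": {
  "plan": [
    {"x":20,"y":0,"z":-15,"roll":0},
    {"x":35,"y":0,"z":-15,"roll":0},
    {"x":35,"y":0,"z":-15,"roll":0},
    {"x":35,"y":0,"z":0,"roll":-0.05},
    {"x":25,"y":0,"z":0,"roll":-0.045},
    {"x":0,"y":0,"z":0,"roll":0},
    {"x":0,"y":0,"z":0,"roll":0}
  ],
  "grip": 0.33
}}

```text
time: 1.45
ee_pos: [523.6, 150.1, 271.6]
tcp_rot: [2.112, 2.325, -0.001]
ft_force: [1.1, -0.2, -0.2]
opening: 40.5
grasp_force: 0.0
```

```bash
python3 - <<'E'
from h import *
s=robot.sense();print(s["time"],s["ee_pos"],s["tcp_rot"],s["opening"])
scan("wrist","w2")
E
```

```text
1.45 [523.63765808 150.12128405 271.61523712] [ 2.11249600e+00  2.32496801e+00 -6.44649694e-04] 40.51848510182285
wrist top 6948 [524.9 254.4] [102.5 199.2] 5.74 40.3 [[464.0, 348.0], [484.0, 150.0], [586.0, 160.0], [566.0, 359.0]]
wrist rail 1065 [554.9 257.2] [ 57.2 198.4] 5.32 54.1 [[517.0, 353.0], [536.0, 156.0], [593.0, 161.0], [574.0, 359.0]]
wrist board 4204 [525.2 262.5] [114.9  67.6] 89.49 48.3 [[491.0, 205.0], [558.0, 205.0], [559.0, 320.0], [492.0, 320.0]]
```

View pics/w2.png

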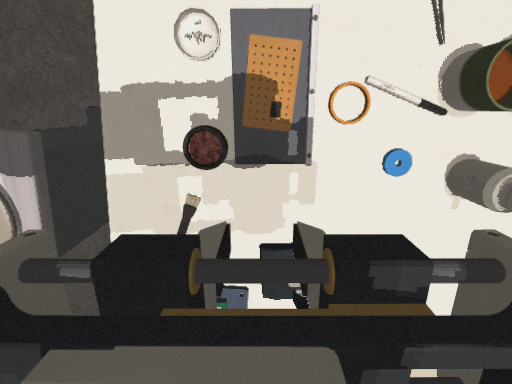

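The wrist view shows the brown perf board at (272,82) on the ledge, rail at right (315,85), pot (205,147), dish (197,35), tape ring (350,102) and brush (188,212). In the ledge frame the board is at about (-3, 8) mm with yaw -0.107, and the target is (13, -80). First I'll push the left short edge along with two fingertips.

>>> {"method": "arm_command", "body": {
  "plan": [
    {"x":23,"y":5,"z":0,"roll":0},
    {"x":40,"y":10,"z":0,"roll":0},
    {"x":40,"y":0,"z":0,"roll":0},
    {"x":40,"y":0,"z":0,"roll":0},
    {"x":40,"y":0,"z":20,"roll":0},
    {"x":20,"y":0,"z":40,"roll":0},
    {"x":0,"y":0,"z":40,"roll":0},
    {"x":0,"y":0,"z":40,"roll":0},
    {"x":0,"y":0,"z":30,"roll":0},
    {"x":0,"y":0,"z":20,"roll":0},
    {"x":0,"y":0,"z":0,"roll":0},
    {"x":0,"y":0,"z":0,"roll":0}
  ],
  "grip": 0.33
}}

```text
time: 2.7
ee_pos: [520.3, 352.7, 82.2]
tcp_rot: [2.115, 2.323, 0.0]
ft_force: [0.4, 0.3, 0.7]
opening: 30.1
grasp_force: 0.0
```

```bash
cat >> h.py <<'E'
C=np.array([528.7,254.5]);Y=0.098
Rl=np.array([[np.cos(Y),np.sin(Y)],[-np.sin(Y),np.cos(Y)]])
def L(p): return Rl@(np.asarray(p)[:2]-C)
def tcp():
    s=robot.sense();m=R.from_rotvec(s["tcp_rot"]).as_matrix()
    print("t",round(s["time"],2),"ledge xy",L(s["ee_pos"]).round(1),"z",s["ee_pos"][2].round(1),"toolx yaw rel",round(np.arctan2(m[1,0],m[0,0])-np.pi/2-Y,3),"F",s["ft_force"].round(1),"open",round(s["opening"],1))
E
python3 -c "from h import *;tcp()"
```

```text
t 2.7 ledge xy [ 1.2 98.5] z 82.2 toolx yaw rel -0.005 F [0.4 0.3 0.7] open 30.1
```

>>> {"method": "arm_command", "body": {
  "plan": [
    {"x":0,"y":-1,"z":20,"roll":-0.005},
    {"x":0,"y":0,"z":14,"roll":0},
    {"x":0,"y":0,"z":4.5,"roll":0},
    {"x":-4,"y":0,"z":0,"roll":0},
    {"x":-7,"y":0,"z":0,"roll":0},
    {"x":-7,"y":0,"z":0,"roll":0},
    {"x":-6,"y":0,"z":0,"roll":0},
    {"x":-6,"y":0,"z":0,"roll":0},
    {"x":-6,"y":0,"z":0,"roll":0},
    {"x":-6,"y":0,"z":0,"roll":0},
    {"x":-6,"y":0,"z":0,"roll":0},
    {"x":-6,"y":0,"z":0,"roll":0},
    {"x":-4,"y":0,"z":0,"roll":0},
    {"x":0,"y":0,"z":0,"roll":0}
  ]
}}

```text
time: 4.1
ee_pos: [524.3, 295.0, 43.2]
tcp_rot: [2.108, 2.329, -0.0]
ft_force: [-0.0, -0.0, 0.2]
opening: 30.3
grasp_force: 0.0
```

```bash
cat >> h.py <<'E'
def board(name,tag):
    im,W=look(name); cv2.imwrite(f"pics/{tag}.png",im); I=im.astype(int)
    m=(W[...,0]>430)&(W[...,0]<620)&(W[...,1]>60)&(W[...,1]<400)&(W[...,2]>45)&(W[...,2]<50)&(I[...,2]-I[...,0]>25)
    n,lab,st,_=cv2.connectedComponentsWithStats(cv2.morphologyEx(m.astype(np.uint8),cv2.MORPH_CLOSE,np.ones((5,5))))
    k=1+np.argmax(st[1:,4]); P=W[m&(lab==k)]; Q=(P[:,:2]-C)@Rl.T
    r=cv2.minAreaRect(Q.astype(np.float32)); print(name,"board ledge",np.array(r[0]).round(1),np.array(r[1]).round(1),round(r[2],1),"z",P[:,2].mean().round(1),"x",np.percentile(Q[:,0],[1,99]).round(1),"y",np.percentile(Q[:,1],[1,99]).round(1))
E
python3 -c "
from h import *;tcp();board('scene','s3');board('side','d3');board('wrist','w3')"
```

```text
t 4.1 ledge xy [-0.4 40.8] z 43.2 toolx yaw rel 0.001 F [-0.  -0.   0.2] open 30.3
scene board ledge [-21.4 -27.8] [ 24.2 117.9] 0.9 z 48.2 x [-32.9  -9. ] y [-83.2  29.2]
side board ledge [ 12.8 -20.8] [ 33.  110.1] 11.1 z 48.1 x [-7.5 37.2] y [-71.1  31. ]
wrist board ledge [-0.4 -0.3] [21.3 50.3] 89.8 z 48.3 x [-24.1  23.1] y [-10.4   9.5]
```

>>> {"method": "arm_command", "body": {
  "plan": [
    {"x":-4,"y":0,"z":0,"roll":0},
    {"x":-6,"y":0,"z":0,"roll":0},
    {"x":-6,"y":0,"z":0,"roll":0},
    {"x":-6,"y":0,"z":0,"roll":0},
    {"x":-6,"y":0,"z":0,"roll":0},
    {"x":-6,"y":0,"z":0,"roll":0},
    {"x":-6,"y":0,"z":0,"roll":0},
    {"x":-6,"y":0,"z":0,"roll":0},
    {"x":-4,"y":0,"z":0,"roll":0},
    {"x":-3,"y":0,"z":0,"roll":0},
    {"x":0,"y":0,"z":0,"roll":0},
    {"x":5,"y":0,"z":0,"roll":0},
    {"x":10,"y":0,"z":-20,"roll":0},
    {"x":0,"y":0,"z":-40,"roll":0},
    {"x":-20,"y":0,"z":-40,"roll":0},
    {"x":-40,"y":0,"z":-40,"roll":0},
    {"x":-40,"y":0,"z":-40,"roll":0},
    {"x":-40,"y":0,"z":0,"roll":0},
    {"x":0,"y":0,"z":0,"roll":0}
  ]
}}

```text
time: 6.15
ee_pos: [542.1, 124.4, 215.4]
tcp_rot: [2.11, 2.323, 0.002]
ft_force: [-0.9, 1.0, -0.6]
opening: 30.2
grasp_force: 0.0
```

```bash
python3 -c "
from h import *;tcp();board('scene','s4');board('wrist','w4')"
```

```text
t 6.15 ledge xy [   0.6 -130.8] z 215.4 toolx yaw rel -0.002 F [-0.9  1.  -0.6] open 30.2
scene board ledge [  3.5 -77.7] [113.8  71.7] 89.9 z 48.2 x [-31.6  37.9] y [-131.2  -21.6]
wrist board ledge [  3.2 -80.3] [ 67.7 114.1] 0.1 z 48.3 x [-30.   36.3] y [-136.5  -23.5]
```

View pics/w4.png

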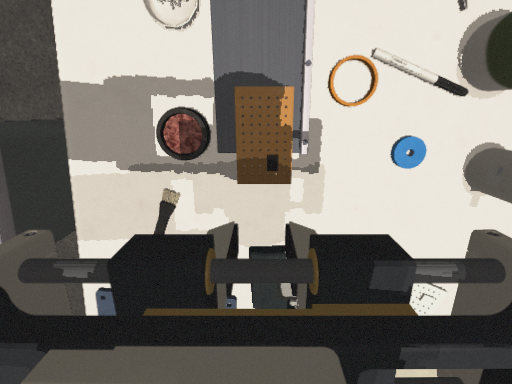

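Board is now at (3, -80) mm in the ledge frame and parallel to it: wrist pixels (265,135), pot (183,133) and brush (165,205) not disturbed. Next I'll turn the gripper 90° and push the long edge back to the rail with both fingertips.

>>> {"method": "arm_command", "body": {
  "plan": [
    {"x":15,"y":-15,"z":0,"roll":0},
    {"x":25,"y":-25,"z":0,"roll":0},
    {"x":14,"y":-15,"z":0,"roll":0},
    {"x":0,"y":0,"z":0,"roll":0.145},
    {"x":0,"y":0,"z":0,"roll":0.145},
    {"x":0,"y":0,"z":0,"roll":0.145},
    {"x":0,"y":0,"z":0,"roll":0.145},
    {"x":0,"y":0,"z":0,"roll":0.145},
    {"x":0,"y":0,"z":0,"roll":0.145},
    {"x":0,"y":0,"z":0,"roll":0.145},
    {"x":0,"y":0,"z":0,"roll":0.145},
    {"x":0,"y":0,"z":0,"roll":0.145},
    {"x":0,"y":0,"z":0,"roll":0.145},
    {"x":0,"y":0,"z":20,"roll":0.119},
    {"x":0,"y":0,"z":40,"roll":0},
    {"x":0,"y":0,"z":40,"roll":0},
    {"x":0,"y":0,"z":20,"roll":0},
    {"x":0,"y":0,"z":0,"roll":0},
    {"x":0,"y":0,"z":0,"roll":0}
  ]
}}

```text
time: 8.15
ee_pos: [480.9, 177.1, 94.0]
tcp_rot: [-3.137, -0.162, 0.001]
ft_force: [0.3, 0.0, 1.3]
opening: 30.3
grasp_force: 0.0
```

```bash
python3 -c "
from h import *;tcp();print(robot.sense()['qpos'])"
```

```text
t 8.15 ledge xy [-55.2 -72.3] z 94.0 toolx yaw rel -1.566 F [0.3 0.  1.3] open 30.3
[2.03135241e-01 4.68665482e-01 1.73638994e+00 1.93184729e-04
 9.36989043e-01 1.67062184e+00]
```

>>> {"method": "arm_command", "body": {
  "plan": [
    {"x":0,"y":5,"z":25,"roll":0.005},
    {"x":0,"y":0,"z":20,"roll":0},
    {"x":0,"y":0,"z":5.5,"roll":0},
    {"x":6,"y":0,"z":0,"roll":0},
    {"x":5,"y":0,"z":0,"roll":0},
    {"x":3,"y":0,"z":0,"roll":0},
    {"x":3,"y":0,"z":0,"roll":0},
    {"x":3,"y":0,"z":0,"roll":0},
    {"x":2,"y":0,"z":0,"roll":0},
    {"x":2,"y":0,"z":0,"roll":0},
    {"x":0,"y":0,"z":0,"roll":0},
    {"x":0,"y":0,"z":0,"roll":0}
  ]
}}

```text
time: 9.35
ee_pos: [504.9, 173.3, 43.3]
tcp_rot: [3.138, 0.152, -0.002]
ft_force: [-2.1, -0.7, 2.2]
opening: 30.0
grasp_force: 1.4
```

```bash
python3 -c "
from h import *;tcp();board('wrist','w5');board('scene','s5')"
```

```text
t 9.35 ledge xy [-31.7 -78.5] z 43.3 toolx yaw rel -1.572 F [-2.1 -0.7  2.2] open 30.0
wrist board ledge [ 12.9 -81.2] [ 67.9 115.2] 0.4 z 48.3 x [-19.8  46.3] y [-137.3  -24.9]
scene board ledge [ 12.1 -47.8] [54.7 71.7] 88.6 z 48.2 x [-22.9  47.2] y [-75.3 -21.3]
```

>>> {"method": "arm_command", "body": {
  "plan": [
    {"x":1,"y":0,"z":0,"roll":0},
    {"x":0.5,"y":0,"z":0,"roll":0},
    {"x":0,"y":0,"z":0,"roll":0},
    {"x":-3,"y":0,"z":0,"roll":0},
    {"x":-10,"y":0,"z":0,"roll":0},
    {"x":-10,"y":0,"z":-10,"roll":0},
    {"x":-10,"y":0,"z":-40,"roll":0},
    {"x":0,"y":0,"z":-40,"roll":0},
    {"x":-10,"y":0,"z":-40,"roll":0},
    {"x":-20,"y":0,"z":-40,"roll":0},
    {"x":0,"y":0,"z":0,"roll":0},
    {"x":0,"y":0,"z":0,"roll":0}
  ]
}}

```text
time: 10.65
ee_pos: [444.0, 167.6, 214.8]
tcp_rot: [-3.137, -0.152, -0.005]
ft_force: [0.4, 0.4, -0.0]
opening: 30.3
grasp_force: 0.0
```

```bash
python3 -c "
from h import *;tcp();board('wrist','w6');board('side','d6')"
```

```text
t 10.65 ledge xy [-92.8 -78.2] z 214.8 toolx yaw rel -1.572 F [ 0.4  0.4 -0. ] open 30.3
wrist board ledge [ 13.3 -81.1] [115.2  67.1] 90.0 z 48.2 x [-20.2  46.4] y [-137.5  -24.9]
side board ledge [ 16.4 -80.6] [ 67.6 120. ] 0.3 z 48.2 x [-17.1  49.3] y [-136.3  -22. ]
```

View pics/w6.png

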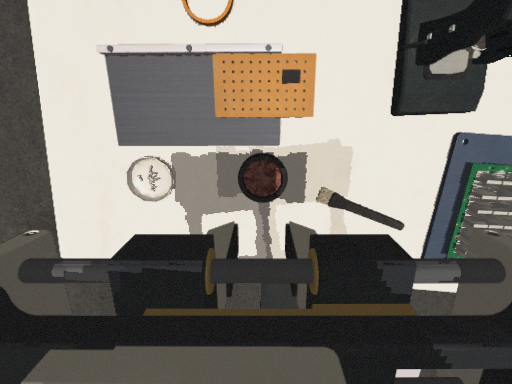

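The board (265,85) lies flush against the rail (190,48) and about a third of it sticks out past the pot end at pixel column 281. Pot (263,177), dish (150,178) and brush (360,208) are in place, so I'll hand in.

```bash
python3 -c "
from h import *;print(robot.finish_job())"
```

```text
the job is handed in; nothing more can be done
None
```

I pushed the brown board flush against the rail, at about x = 13 mm and y = -81 mm in the ledge frame, so roughly 38 mm sticks out past the flux-pot end. In the last picture the pot, dish and brush stood in place (the tape roll was only partly in view), and I handed the job in without getting a verdict back.

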